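# Take the front flask out of the shaker incubator and stand it on the stirrer

## Task

Swing the clear door of the shaker incubator wide open by its bar handle and leave it standing open. Pull the front flask, the one nearest the door, up out of its spring clamp, bring it out through the doorway upright and set it down gently, without dropping it, in the middle of the magnetic stirrer's round plate. Leave the rear flask in its clamp and the other things on the bench where they are.

Things in the scene. Friction and masses are not known exactly. Their poses are not given: they have to be found in the camera images.
- incubator: Shaker incubator, fixed: cream drive base 56 mm high under a clear hood, 250 mm deep (x), 260 wide (y), 374 high. Origin: centre of its underside; x points from its front to its back, z up. Doorway at x = -125 mm, y -120 to +120 mm, open from the shaking tray at z = 68 mm up to the roof rail at z = 362. A fan box hangs at the back (x over 70, z over 310 mm). Rear clamp at x = +38 mm, y = 0.
- door (a joint): Angle of the clear framed front door, rad: 0 shut (starts 0 to 0.08), growing as its free edge swings out towards the robot and round to the right (anticlockwise from above); stop at 1.75. Upright hinge at the incubator's front right (-y) edge. 0.8 kg, no latch, friction 0.12 N m, stays where left. Panel 256 mm wide, 14 thick, from 60 to 372 mm above the bench.
- door_handle: The door's handle, an upright round steel bar 12 mm in diameter from 179 to 345 mm above the bench, fixed to the door. Origin: the grip point on the bar's axis, 20 mm below its top end; x points into the door, z up. The axis is 38 mm off the door's outer face and 20 mm in from the free edge; stubs join bar and door 200 and 295 mm above the bench.
- door_hinge (a point): Point on the door's hinge line, 325 mm above the bench, level with door_handle and 240 mm from it; the handle runs on a circle about it.
- flask: The front flask: clear conical 125 ml shake flask, 116 mm high, foot 67 mm across (12 mm high), tapering to a 30 mm neck (80 to 90 mm up) with a white ribbed screw cap 38 mm across (90 to 116 mm up). Origin: centre of its underside, z up its axis. About 0.10 to 0.17 kg. Starts standing in the front clamp, nearest the door.
- front_clamp (a point): Centre of the front clamp's foot plate, 72 mm above the bench, 60 mm behind the doorway; axes as the incubator's. Four spring-steel blades 30 mm high stand round it and bear in over the flask's cone just above its foot. The flask comes out straight up and gives with a snap at 8 to 13 N of pull; its foot is clear of the blades after 32 mm.
- rear_flask: An identical flask in the rear clamp of the same tray, 103 mm behind the front one; it stays. Origin: centre of its underside.
- stirrer: Magnetic stirrer, fixed: cream box 74 mm high, 155 wide, x -143 to +73 mm from the origin, with a raised round plate and two knobs on its front (-x). Origin: on the bench under the plate's centre, z up.
- plate_top (a point): Centre of the upper face of the stirrer's round white plate, 135 mm across, 92 mm above the bench.
- spray_bottle: Bystander: white spray bottle with a green trigger, 72 mm across, 197 mm high, standing. Origin: centre of its foot.
- media_bottle: Bystander: glass laboratory jar with a blue cap, 70 mm across, 138 mm high, standing. Origin: centre of its foot.
- tip_box: Bystander: pipette tip box, 124 x 85 x 76 mm, grey below, clear lid. Origin: centre of its underside.
- beaker: Bystander: empty glass beaker, 68 mm across, 90 mm high, standing. Origin: centre of its foot.
- spatula: Bystander: steel spoon spatula lying flat, 180 mm long, along its x. Origin: under its middle.
- dishes: Bystander: two stacked clear Petri dishes, 92 mm across, 31 mm high together. Origin: centre of the underside.

How it is judged:
On the way, in this order (a step that is already met when the one before it is completed fails the run):
1. the door is drawn open by its handle: the fingers are on the bar with the door past 0.15 rad (contact force between the fingers and door_handle above 0.3 N and value of joint door above 0.15 rad).
2. the door stands wide open (1.2 rad or more) with the front flask still in its clamp (value of joint door above 1.2 rad and distance of flask from where it was at the start of the episode below 0.012 m), for 0.2 s.
3. the front flask is out of its clamp and out through the doorway, upright (x of flask in the frame of incubator below -0.17 m and height (world z) of flask above 0.075 m and angle between flask's own z axis and vertical below 0.5 rad), for 0.1 s.
At the end, for the whole second after the job is handed in: The front flask stands upright (within 6 degrees) and still on the stirrer's plate, its axis within 25 mm of the plate's centre; the door is open 1.2 rad (70 degrees) or more and the rear flask is still in its clamp (moved under 12 mm) (horizontal distance between flask and plate_top below 0.025 m and z of flask in the frame of plate_top between -0.006 and 0.006 m and angle between flask's own z axis and vertical below 0.1 rad and linear speed of flask below 0.02 m/s and value of joint door above 1.2 rad and distance of rear_flask from where it was at the start of the episode below 0.012 m); the robot touches nothing.
It fails at once if the front flask is tipped more than 40 degrees (angle between flask's own z axis and vertical above 0.7 rad).
It fails at once if the flask is dropped or banged onto the stirrer (comes onto the plate faster than 0.35 m/s, as after a 6 mm drop, or presses with over 40 N) (contact force between flask and stirrer above 40 N or (horizontal distance between flask and plate_top below 0.09 m and z of flask in the frame of plate_top below 0.02 m and linear speed of flask above 0.35 m/s)).
It fails at once if the rear flask is pulled out of its clamp (moved over 20 mm) (distance of rear_flask from where it was at the start of the episode above 0.02 m).
It fails at once if another thing on the bench is shifted by more than 40 mm (distance of any of spray_bottle, media_bottle, tip_box, beaker, spatula, dishes from where it was at the start of the episode above 0.04 m).
It also fails if it takes over 64 s, if anything falls off the work surface, if the arm or the gripper's body presses on something with over 40 N, if the wrist force passes 120 N, or if a joint passes its speed limit or range.

## Robot

A 6-joint arm with a two-finger parallel gripper is mounted at the origin on the work surface. World frame = base frame: x ahead of the robot, y to its left, z up, the work surface at z = 0. Lengths are in m, angles in rad, forces in N, time in s.
With the tool pointing down it reaches from about 0.375 to 0.925 m from the base axis. Payload 5.7 kg.
Tool frame: the origin (TCP) lies midway between the tips of the shut fingers; the grasp point (between the pads) lies 19 mm behind it; z points along the fingers, y is the line along which they close (so a half turn about z gives the same grasp; the last joint's range is limited). The gripper opens to 88 mm and grips with 3 to 60 N. Pads are 20 mm wide; open, the fingers measure 115 mm over their backs; the gripper's body (75 mm by 178 mm) begins 61 mm behind the grasp point.
Start: joints at [1.122, 0.359, 1.51, -0, 1.272, -0.115], TCP at [0.197, 0.567, 0.223] pointing down, gripper open.
Joint ranges: [-2.97, 2.97], [-1.01, 2.36], [0.21, 2.38], [-0.96, 4.11], [0.2, 2.71], [-2.98, 2.98]. Speed limits (rad/s): [2.39, 2.39, 3.14, 3.14, 3.14, 3.14].

## Interface

Orientations are given as a unit quaternion [x, y, z, w].
In Python, from bench import move_ptp, servo_line, goto_joints, move_gripper, sleep, inverse_kinematics, capture, PlanningError, close_job, spot_in, silhouettes, current_clock, current_joint_pos, current_qvel, current_joint_torque, current_position, current_orientation, current_force, current_torque, current_finger_gap, current_grip_force gives the robot as it stands. Calls block until the motion is done:
- move_ptp(position, orientation): joint-space move of the TCP to a pose.
- servo_line(position, orientation=None, rate=0.15, contact_N=None): straight line of the TCP; orientation=None keeps the orientation; rate is the mean speed in m/s. With contact_N (N) it stops when the force on the tool has changed by that much, and returns True; else False.
- goto_joints(angles): joint-space move.
- move_gripper(opening): finger opening in m; the grip force is fixed at half the most; returns when the fingers have stopped.
- sleep(seconds).
- inverse_kinematics(position, orientation): joint angles nearest the present ones, or None.
- capture(name): name is "scene" or "top"; returns a dict with "image" (400x640x3 uint8, blue, green, red), "range_z" (400x640 float32, m along the optical axis (not along the pixel's ray), 0 where there is no reading), "intrinsics" (3x3 intrinsics, pixels), "R" (3x3) and "t" (3): a world point X has camera coordinates R X + t. Camera axes: x right, y down, z forward; pixel columns grow to the right and rows downward; lengths in m; the calibration is good to about 2 mm. A picture is of the moment at which its call begins.
A pose or a line that the arm cannot do raises PlanningError and nothing moves.
- close_job(): hands the job in; it is judged then, once.
Trained networks look in the newest picture that a camera, given by its name, has taken for a name from the list of things; names that differ only in an ending like _2 or _b are one class to them, and where a whole thing is asked for, a point or a joint stands for the part that bears it (a point fixed in the world has none). Each returns a list of dicts, best first, with "conf" (0 to 1); they miss things now and then, are a little off and sometimes report something else, mostly with a low value. They report only what shows in the picture. A call takes as long as a camera call.
- spot_in(camera, query): "xy" ([column, row] in pixels, amid what is visible of it).
- silhouettes(camera, query): "region" (400x640 bool, what is visible of it) and "xy" ([column, row] in pixels, amid what is visible of it).
Readings, each from a call of its own:
- current_clock(): time.
- current_joint_pos(): joint angles.
- current_qvel(): joint speeds.
- current_joint_torque(): joint torques, N m.
- current_position(): TCP position.
- current_orientation(): TCP orientation.
- current_force(): force on the tool from outside, world axes, zero at the start.
- current_torque(): the same for the moment, N m.
- current_finger_gap(): finger opening in m.
- current_grip_force(): force on a finger pad.
Only numpy, scipy, OpenCV 4.12 (cv2) and the standard library are available. Lean on these libraries where they do the work, as an engineer would, in place of code of your own. Each camera call takes 0.05 s, during which the arm holds its last target. There are 200 camera calls.

## Working session

There is one attempt and no reset: what is moved stays moved. The work goes in short steps, each a Python script; the robot and the scene stay as the last script left them, time stands still between calls to the robot, and variables do not carry over. Pictures are saved under pics/ and viewed, at most 10 in all, crops included, and the job is handed in when it is done.

```bash
ls; mkdir -p pics; cat > h.py <<'E'
import numpy as np, cv2
from bench import *
def px2w(c,u,v,z=None,d=None):
    K=np.array(c["intrinsics"]);R=np.array(c["R"]);t=np.array(c["t"])
    r=np.linalg.inv(K)@np.array([u,v,1.0]); o=-R.T@t; w=R.T@r
    if z is not None: return o+w*(z-o[2])/w[2]
    if d is None: d=c["range_z"][int(v),int(u)]
    return o+w*d
def cloud(c,m):
    vs,us=np.where(m&(c["range_z"]>0)); d=c["range_z"][vs,us]
    K=np.array(c["intrinsics"]);R=np.array(c["R"]);t=np.array(c["t"])
    P=np.linalg.inv(K)@np.vstack([us,vs,np.ones_like(us)])*d
    return (R.T@(P-np.reshape(t,(3,1)))).T
E
python3 - <<'E'
from h import *
np.set_printoptions(precision=3,suppress=True)
for n in ["scene","top"]:
    c=capture(n); cv2.imwrite(f"pics/{n}0.png",c["image"])
    print(n,"cam",-np.array(c["R"]).T@c["t"])
    for q in ["incubator","door_handle","flask","stirrer","plate_top","spray_bottle","media_bottle","tip_box","beaker","spatula","dishes"]:
        for s in silhouettes(n,q)[:3]:
            P=cloud(c,s["region"])
            if len(P)==0: print(q,s["conf"],s["xy"]); continue
            print(q,round(s["conf"],2),np.round(s["xy"]),"med",np.median(P,0),"lo",np.percentile(P,3,axis=0),"hi",np.percentile(P,97,axis=0))
E
```

```text
pics
scene cam [0.355 0.286 1.416]
incubator 0.67 [271. 178.] med [0.701 0.049 0.373] lo [ 0.57  -0.114  0.069] hi [0.851 0.173 0.377]
incubator 0.59 [294. 328.] med [0.433 0.348 0.077] lo [0.332 0.256 0.066] hi [0.538 0.439 0.096]
stirrer 0.86 [296. 328.] med [0.433 0.349 0.076] lo [0.328 0.254 0.056] hi [0.537 0.442 0.096]
stirrer 0.64 [349. 234.] med [ 0.438 -0.021  0.012] lo [ 0.394 -0.04  -0.001] hi [0.555 0.007 0.023]
plate_top 0.74 [293. 325.] med [0.434 0.349 0.077] lo [0.331 0.255 0.066] hi [0.537 0.44  0.096]
plate_top 0.66 [311. 194.] med [ 0.597 -0.003  0.286] lo [ 0.529 -0.131  0.077] hi [0.636 0.105 0.374]
plate_top 0.26 [270. 178.] med [0.701 0.05  0.373] lo [ 0.57  -0.111  0.079] hi [0.848 0.173 0.377]
spray_bottle 0.71 [447. 110.] med [ 0.389 -0.576  0.108] lo [ 0.359 -0.622  0.006] hi [ 0.421 -0.562  0.141]
spray_bottle 0.68 [361. 102.] med [ 0.661 -0.421  0.115] lo [ 0.633 -0.477  0.009] hi [ 0.695 -0.402  0.199]
spray_bottle 0.64 [264. 180.] med [0.701 0.05  0.373] lo [ 0.569 -0.11   0.075] hi [0.848 0.173 0.377]
media_bottle 0.59 [446. 109.] med [ 0.391 -0.576  0
[... 1691 characters left out ...]
  0.081]
beaker 0.73 [199. 182.] med [0.64  0.467 0.048] lo [ 0.609  0.423 -0.002] hi [0.667 0.486 0.092]
beaker 0.49 [228. 238.] med [0.435 0.34  0.077] lo [0.329 0.249 0.036] hi [0.539 0.44  0.097]
beaker 0.23 [430. 175.] med [ 0.665 -0.426  0.122] lo [ 0.633 -0.48   0.012] hi [ 0.697 -0.401  0.199]
spatula 0.81 [320. 226.] med [ 0.477 -0.02   0.011] lo [ 0.393 -0.041 -0.003] hi [0.556 0.012 0.022]
spatula 0.3 [314. 189.] med [ 0.599 -0.008  0.281] lo [ 0.541 -0.133  0.003] hi [0.639 0.101 0.375]
dishes 0.81 [290. 253.] med [0.363 0.097 0.03 ] lo [0.321 0.058 0.02 ] hi [0.402 0.133 0.036]
dishes 0.47 [430. 175.] med [ 0.665 -0.425  0.121] lo [ 0.634 -0.48   0.009] hi [ 0.697 -0.401  0.199]
```

```bash
python3 - <<'E'
import cv2,numpy as np
a=cv2.imread("pics/scene0.png");b=cv2.imread("pics/top0.png")
x=cv2.resize(a[90:390,180:420],(640,800)); y=cv2.resize(b[80:280,180:420],None,fx=2.5,fy=2.5,interpolation=cv2.INTER_CUBIC)
cv2.imwrite("pics/a.png",cv2.resize(a[100:300,180:420],None,fx=3,fy=3,interpolation=cv2.INTER_CUBIC));cv2.imwrite("pics/b.png",cv2.resize(b[80:280,180:420],None,fx=3,fy=3,interpolation=cv2.INTER_CUBIC))
E
```

```text
(no output)
```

View pics/a.png

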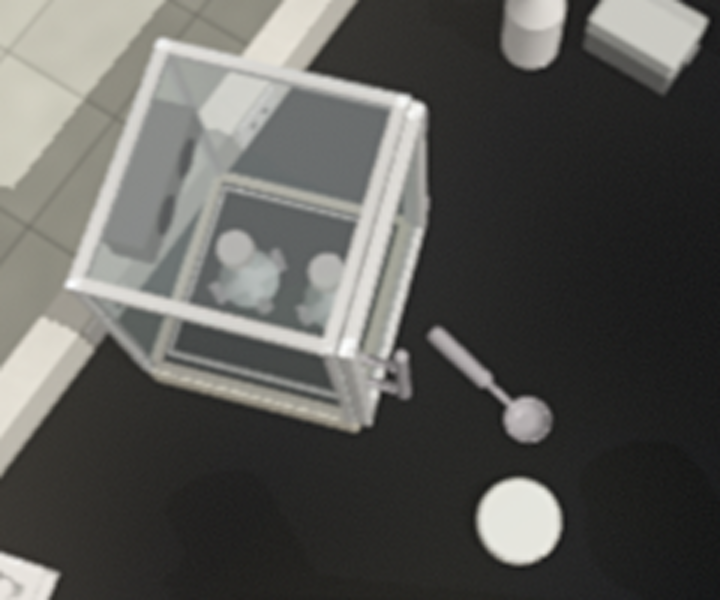

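View pics/b.png

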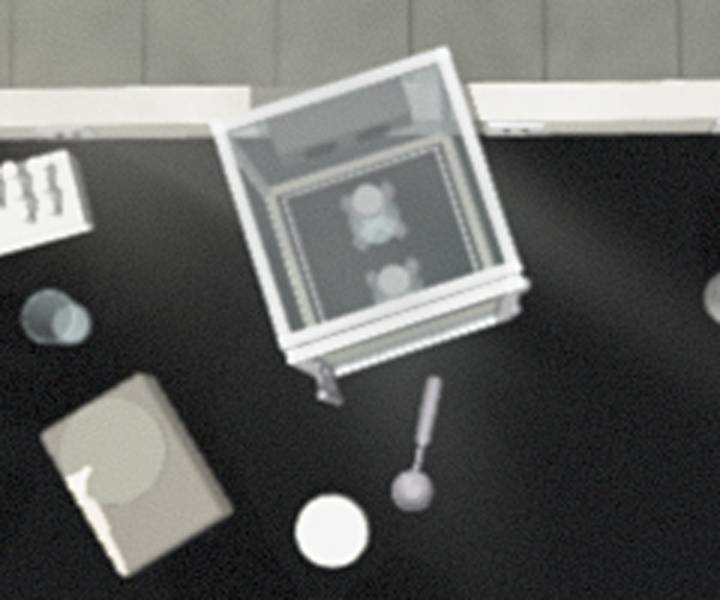

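The front flask's cap is at about (310,172) in the top image, the handle at about (289,208), and the door is nearly shut. The incubator is yawed by about +18°.

```bash
python3 - <<'E'
from h import *
np.set_printoptions(precision=4,suppress=True)
for n in ["scene","top"]:
    c=capture(n)
    P=cloud(c,np.ones((400,640),bool))
    m=(P[:,2]>.362)&(P[:,2]<.385)&(P[:,0]>.4)&(abs(P[:,1])<.3)
    Q=P[m]; r=cv2.minAreaRect(Q[:,:2].astype(np.float32)); print(n,m.sum(),r); print(cv2.boxPoints(r))
    for yaw in [r[2]]:
        # roof edges: percentile in rotated frame
        for k in (0,90,-90):
            a=np.deg2rad(yaw+k)
            if abs(a)<.8: break
        ex=np.array([np.cos(a),np.sin(a)]);ey=np.array([-np.sin(a),np.cos(a)])
        X=Q[:,:2]@ex;Y=Q[:,:2]@ey
        print("yaw",np.rad2deg(a),"X",np.percentile(X,[.3,1,99,99.7]),"Y",np.percentile(Y,[.3,1,99,99.7]))
        # handle
        xf=np.percentile(X,.5)
        XX=P[:,:2]@ex;YY=P[:,:2]@ey
        h=(P[:,2]>.15)&(P[:,2]<.36)&(XX<xf-.012)&(XX>xf-.1)&(YY>Y.min()-.03)&(YY<Y.max()+.03)
        H=P[h]; print("handle",h.sum()); o=H[np.argsort(-H[:,2])][:40]; print(np.c_[o,o[:,:2]@ex-xf,o[:,:2]@ey-Y.max()][::2])
    for s in spot_in(n,"door_handle")[:2]+spot_in(n,"flask")[:3]: print(s)
    # stirrer plate
    p=(P[:,2]>.086)&(P[:,2]<.1)&(P[:,0]>.3)&(P[:,0]<.6)&(P[:,1]>.2)&(P[:,1]<.5)
    print("plate",p.sum(),cv2.minEnclosingCircle(P[p][:,:2].astype(np.float32)),P[p].mean(0),P[p].min(0),P[p].max(0))
c=capture("top"); print("cap top",px2w(c,180+395/3,80+280/3,.188), px2w(c,180+368/3,80+198/3,.188))
c=capture("scene"); print("cap sc",px2w(c,180+325/3,100+270/3,.188), px2w(c,180+236/3,100+247/3,.188))
E
```

```text
scene 8469 ((0.7238506078720093, 0.021891415119171143), (0.2676372826099396, 0.2626672387123108), 17.91539192199707)
[[ 0.5561  0.1057]
 [ 0.6369 -0.1442]
 [ 0.8916 -0.0619]
 [ 0.8108  0.188 ]]
yaw 17.91539192199707 X [0.5628 0.5642 0.8257 0.8278] Y [-0.3306 -0.3283 -0.072  -0.0713]
handle 110
[[ 0.5277  0.0731  0.3468 -0.0385 -0.0222]
 [ 0.5259  0.0711  0.3438 -0.0408 -0.0236]
 [ 0.5292  0.0761  0.3427 -0.0362 -0.0198]
 [ 0.5239  0.0693  0.3423 -0.0433 -0.0247]
 [ 0.5271  0.0744  0.3414 -0.0387 -0.0208]
 [ 0.5302  0.0696  0.3409 -0.0372 -0.0264]
 [ 0.5229  0.0709  0.3385 -0.0437 -0.0229]
 [ 0.5215  0.0732  0.3381 -0.0444 -0.0203]
 [ 0.5257  0.0771  0.331  -0.0392 -0.0178]
 [ 0.5215  0.0735  0.3279 -0.0443 -0.02  ]
 [ 0.5236  0.0757  0.3194 -0.0416 -0.0185]
 [ 0.5219  0.0735  0.3156 -0.044  -0.0201]
 [ 0.5238  0.076   0.3081 -0.0414 -0.0183]
 [ 0.5223  0.0734  0.3024 -0.0436 -0.0203]
 [ 0.5397  0.0776  0.3021 -0.0257 -0.0217]
 [ 0.539   0.0736  0.302  -0.0277 -0.0252]
 [ 0.5431  0.0828  0.301  -0.0209 -0.0177]
 [ 0.5408  0.0812  0.3006 -0.0236 -0.0186]
 [ 0.5418  0.0746  0.2992 -0.02
[... 1016 characters left out ...]
  0.3    -0.0272 -0.0221]
 [ 0.5412  0.0777  0.2995 -0.024  -0.023 ]
 [ 0.5446  0.0811  0.2989 -0.0198 -0.0208]
 [ 0.538   0.0812  0.2982 -0.026  -0.0188]
 [ 0.5347  0.0713  0.2976 -0.0322 -0.0271]
 [ 0.5513  0.0846  0.2973 -0.0124 -0.0196]
 [ 0.5482  0.085   0.2945 -0.0152 -0.0183]
 [ 0.5261  0.0678  0.2693 -0.0415 -0.0278]
 [ 0.5232  0.0692  0.2562 -0.0438 -0.0256]
 [ 0.5275  0.0679  0.236  -0.0401 -0.0281]]
{'xy': [197.8, 184.0], 'conf': 0.34}
plate 927 ((0.4666220545768738, 0.3688328266143799), 0.06800267100334167) [0.4668 0.3691 0.0922] [0.4017 0.3013 0.0861] [0.5311 0.4358 0.0999]
cap top [0.6678 0.0027 0.188 ] [0.7671 0.0351 0.188 ]
cap sc [0.6698 0.0067 0.188 ] [0.7647 0.0364 0.188 ]
```

```bash
cat >> h.py <<'E'
from scipy.spatial.transform import Rotation as Ro
A=np.deg2rad(17.93); EX=np.array([np.cos(A),np.sin(A),0]);EY=np.array([-np.sin(A),np.cos(A),0]);EZ=np.array([0,0,1.])
def inc(X,Y,z): return (.7025+X)*EX+(-.2005+Y)*EY+z*EZ   # incubator frame -> world
HINGE=inc(-.1325,-.1295,0)
def quat(z,y):
    z=z/np.linalg.norm(z); y=y-z*(y@z); y=y/np.linalg.norm(y)
    return Ro.from_matrix(np.c_[np.cross(y,z),y,z]).as_quat()
def handle(th,z,s=1,slip=0):   # tool down on the bar, door angle th
    v=Ro.from_rotvec([0,0,th]).apply(-.045*EX+.2357*EY)
    p=HINGE+v; p[2]=z
    return p,quat(-EZ,s*Ro.from_rotvec([0,0,th-slip]).apply(EY))
def pick(p,yaw,pitch,s=1):   # p grasp point; approach yaw, pitch down
    d=np.array([np.cos(yaw)*np.cos(pitch),np.sin(yaw)*np.cos(pitch),-np.sin(pitch)])
    return p+.019*d, quat(d,s*np.array([-np.sin(yaw),np.cos(yaw),0]))
E
python3 - <<'E'
from h import *
np.set_printoptions(precision=2,suppress=True)
print(Ro.from_quat(current_orientation()).as_matrix(), handle(0,.306)[0], inc(-.065,0,.072))
for s in (1,-1):
  for th,z in [(0,.42),(0,.306),(.4,.306),(.8,.306),(1.2,.306),(1.6,.306),(1.6,.42)]:
    print("H",s,th,z,inverse_kinematics(*handle(th,z,s)))
F=inc(-.065,0,.175); P=np.array([.467,.369,.195])
for pd in (0,20,35,50):
  for s in (1,-1):
   for n,p,y in [("in",F,A),("up",F+.05*EZ,A),("in0",F,A-.2),("out",F+.05*EZ-.15*EX,A),("out2",F+.05*EZ-.2*EX,A),("pl",P,np.arctan2(P[1],P[0])),("pl+",P,1.0),("pl++",P,1.3)]:
    print(pd,s,n,inverse_kinematics(*pick(p,y,np.deg2rad(pd),s)))
E
```

```text
[[-0.94  0.33 -0.  ]
 [ 0.33  0.94 -0.  ]
 [ 0.   -0.   -1.  ]] [0.53 0.07 0.31] [0.67 0.01 0.07]
H 1 0 0.42 [ 0.01  0.14  1.33 -0.    1.67 -1.88]
H 1 0 0.306 [ 0.01  0.19  1.53 -0.    1.41 -1.88]
H 1 0.4 0.306 [-0.13  0.07  1.68 -0.    1.39 -2.41]
H 1 0.8 0.306 None
H 1 1.2 0.306 [-0.55  0.05  1.71 -0.    1.39  2.65]
H 1 1.6 0.306 [-0.67  0.16  1.58 -0.    1.4   2.13]
H 1 1.6 0.42 [-0.67  0.1   1.38 -0.    1.66  2.13]
H -1 0 0.42 [ 0.01  0.14  1.33 -0.    1.67  1.26]
H -1 0 0.306 [ 0.01  0.19  1.53 -0.    1.41  1.26]
H -1 0.4 0.306 [-0.13  0.07  1.68 -0.    1.39  0.73]
H -1 0.8 0.306 [-0.34  0.01  1.74 -0.    1.39  0.11]
H -1 1.2 0.306 [-0.55  0.05  1.71 -0.    1.39 -0.5 ]
H -1 1.6 0.306 [-0.67  0.16  1.58 -0.    1.4  -1.01]
H -1 1.6 0.42 [-0.67  0.1   1.38 -0.    1.66 -1.01]
0 1 in [-0.52  1.03  2.3   2.3   1.7   1.43]
0 1 up [-0.52  0.89  2.32  2.31  1.62  1.52]
0 1 in0 [-0.34  1.08  2.37  2.67  1.84  1.44]
0 1 out None
0 1 out2 None
0 1 pl None
0 1 pl+ None
0 1 pl++ [-0.13  0.95  2.24  1.71  1.58  1.52]
0 -1 in [-0.52  1.03  2.3   2.3   1.7  -1.71]
0 -1 up [-0.52  0.89  2.32  2.3
[... 1220 characters left out ...]
.76  0.53 -1.37]
35 -1 pl+ [ 0.16  0.36  2.29  1.9   0.7  -1.  ]
35 -1 pl++ [ 0.04  0.41  2.15  1.43  0.91 -0.84]
50 1 in None
50 1 up [-0.3   0.28  1.94  0.9   0.49 -2.9 ]
50 1 in0 [-0.21  0.35  2.02  1.11  0.23 -2.92]
50 1 out None
50 1 out2 [-0.71  0.05  2.25  1.01  0.7   2.93]
50 1 pl None
50 1 pl+ None
50 1 pl++ [0.18 0.3  2.02 1.   0.76 2.86]
50 -1 in [-0.3   0.36  1.99  1.13  0.42 -0.02]
50 -1 up [-0.3   0.28  1.94  0.9   0.49  0.24]
50 -1 in0 [-0.21  0.35  2.02  1.11  0.23  0.22]
50 -1 out [-0.57  0.11  2.19  1.02  0.62 -0.11]
50 -1 out2 [-0.71  0.05  2.25  1.01  0.7  -0.21]
50 -1 pl None
50 -1 pl+ [ 0.29  0.25  2.11  1.13  0.48 -0.1 ]
50 -1 pl++ [ 0.18  0.3   2.02  1.    0.76 -0.28]
```

```bash
python3 - <<'E'
from h import *
np.set_printoptions(precision=3,suppress=True)
print(current_clock())
move_ptp(*handle(0,.42,-1)); move_gripper(.05)
print(servo_line(handle(0,.31,-1)[0],rate=.12,contact_N=15), current_position(), current_force())
move_gripper(0.0); print("gap",current_finger_gap(),current_grip_force(),current_force(),current_clock())
for th in (.1,.2,.4):
    servo_line(*handle(th,.31,-1),rate=.1); print(th,current_finger_gap(),current_force(),current_torque())
c=capture("scene"); cv2.imwrite("pics/c.png",c["image"]); print(current_clock())
E
```

```text
1.6
False [0.529 0.072 0.311] [ 0.043 -0.328  0.157]
gap 0.011498788476508037 30.000067949295044 [ 0.185 -1.504  0.399] 6.3417
0.1 0.01102637785004671 [-0.03  -2.129 -0.195] [-0.408  0.001 -0.006]
0.2 0.011286597276929067 [ 0.577 -1.683  0.138] [-0.404 -0.003 -0.018]
0.4 0.011226286433401926 [ 1.32  -2.205 -0.223] [-0.386 -0.029 -0.014]
7.8
```

View pics/c.png

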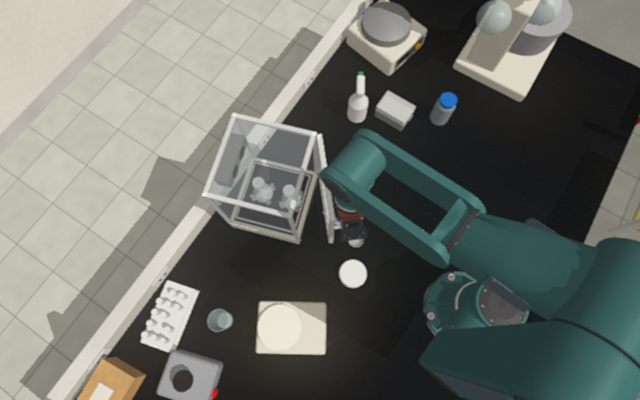

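The door is following the grip, its free edge now at about (330,238). I'll carry on round.

```bash
python3 - <<'E'
from h import *
np.set_printoptions(precision=2,suppress=True)
for th in (.6,.8,1.0,1.2,1.4,1.55,1.68):
    servo_line(*handle(th,.31,-1),rate=.13); print(th,current_finger_gap(),current_force())
move_gripper(.04)
servo_line(handle(1.68,.43,-1)[0],rate=.2)
print(current_clock())
c=capture("scene"); cv2.imwrite("pics/d.png",c["image"])
c=capture("top"); cv2.imwrite("pics/d2.png",c["image"])
P=np.array([.467,.369,.195])
for pd in (40,45,50):
  for s in (-1,):
   for n,X,z in [("pre",-.16,.175),("in",-.065,.175),("up",-.065,.217),("out",-.19,.217),("out2",-.23,.217)]:
    for y in (-.1,.1,.2,.313,.45):
     print(pd,n,y,inverse_kinematics(*pick(inc(X,0,z),y,np.deg2rad(pd),s)))
   for y in (.6,.8,1,1.2): print("pl",y,inverse_kinematics(*pick(P,y,np.deg2rad(pd),s)))
E
```

```text
0.6 0.011287536261613577 [ 0.74 -0.24 -0.12]
0.8 0.01124426945525873 [-0.21 -0.15  0.52]
1.0 0.011605004895017753 [-0.33  0.98  2.77]
1.2 0.011321801231156772 [-1.97 -0.    3.8 ]
1.4 0.011333975172466105 [-3.79 -1.56  4.54]
1.55 0.011292355892315637 [-4.41 -3.29  4.04]
1.68 0.011536411129148019 [-4.93 -3.33  3.52]
12.5917
40 pre -0.1 [-0.22  0.33  2.34  2.91  0.41 -1.44]
40 pre 0.1 [-0.4   0.33  2.33  2.26  0.49 -1.09]
40 pre 0.2 [-0.47  0.34  2.31  2.01  0.56 -0.98]
40 pre 0.313 [-0.54  0.35  2.28  1.78  0.63 -0.89]
40 pre 0.45 [-0.61  0.37  2.22  1.55  0.73 -0.82]
40 in -0.1 [-0.09  0.4   2.15  3.17  0.28 -1.59]
40 in 0.1 [-0.23  0.4   2.15  2.33  0.35 -1.01]
40 in 0.2 [-0.3   0.4   2.14  2.05  0.42 -0.85]
40 in 0.313 [-0.36  0.41  2.11  1.8   0.52 -0.74]
40 in 0.45 [-0.43  0.43  2.06  1.57  0.63 -0.66]
40 up -0.1 None
40 up 0.1 [-0.23  0.31  2.11  2.01  0.28 -0.67]
40 up 0.2 [-0.3   0.31  2.1   1.77  0.38 -0.55]
40 up 0.313 [-0.36  0.33  2.07  1.58  0.5  -0.49]
40 up 0.45 [-0.43  0.35  2.03  1.42  0.64 -0.47]
40 out -0.1 [-0.27  0.17  2.35  2.64  0.28 -1.2 ]
40 out 0.1 [-0.47  0.1
[... 2276 characters left out ...]
  1.97  0.87  0.37  0.38]
50 up 0.313 [-0.3   0.29  1.95  0.93  0.48  0.2 ]
50 up 0.45 [-0.35  0.31  1.91  0.94  0.61  0.05]
50 out -0.1 None
50 out 0.1 [-0.39  0.12  2.2   1.06  0.36  0.15]
50 out 0.2 [-0.45  0.14  2.18  1.07  0.46  0.02]
50 out 0.313 [-0.51  0.15  2.16  1.05  0.57 -0.09]
50 out 0.45 [-0.57  0.18  2.12  1.01  0.7  -0.2 ]
50 out2 -0.1 None
50 out2 0.1 [-0.48  0.07  2.26  1.1   0.41  0.04]
50 out2 0.2 [-0.55  0.09  2.25  1.09  0.51 -0.08]
50 out2 0.313 [-0.61  0.11  2.22  1.06  0.63 -0.18]
50 out2 0.45 [-0.66  0.14  2.18  1.    0.75 -0.28]
pl 0.6 None
pl 0.8 [0.4  0.23 2.14 1.16 0.28 0.11]
pl 1 [ 0.29  0.25  2.11  1.13  0.48 -0.1 ]
pl 1.2 [ 0.21  0.28  2.05  1.05  0.67 -0.23]
```

View pics/d.png

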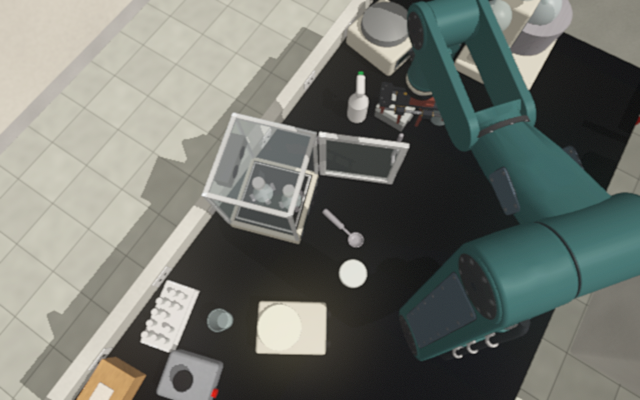

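The door stands wide open, from about (318,135) to (405,150), and both flasks are still in their clamps. Next I pick the front flask.

```bash
python3 - <<'E'
from h import *
np.set_printoptions(precision=3,suppress=True)
D=np.deg2rad(45)
servo_line(handle(1.68,.5,-1)[0],rate=.25); move_gripper(.075)
move_ptp(*pick(inc(-.24,0,.42),A,D,-1)); print(current_force())
servo_line(*pick(inc(-.20,0,.175),A,D,-1),rate=.2); print(current_force())
print(servo_line(*pick(inc(-.065,0,.175),A,D,-1),rate=.1,contact_N=12),current_position(),pick(inc(-.065,0,.175),A,D)[0],current_force())
c=capture("scene"); cv2.imwrite("pics/e.png",cv2.resize(c["image"][80:280,160:460],None,fx=2.5,fy=2.5))
print(current_clock())
E
```

```text
[0.18  0.682 0.013]
[-0.188  0.579 -0.314]
False [0.68  0.009 0.161] [0.681 0.01  0.162] [0.581 0.278 0.011]
18.0667
```

View pics/e.png

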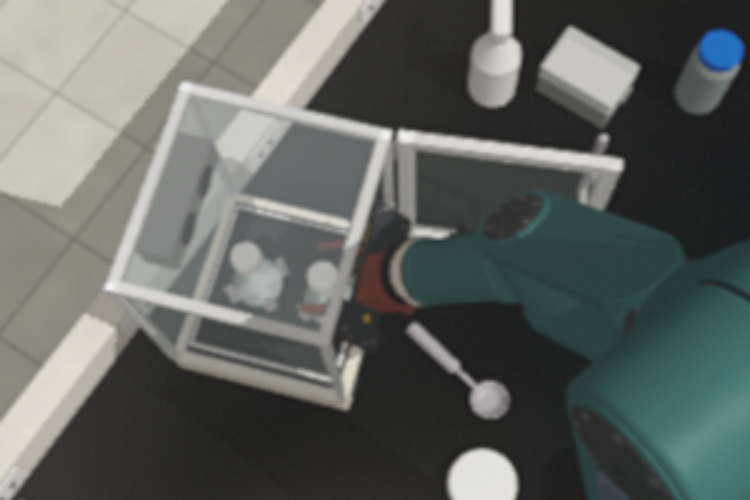

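The fingers sit either side of the front cap, which is at about (320,275) in the crop. I grip it and lift.

```bash
python3 - <<'E'
from h import *
np.set_printoptions(precision=3,suppress=True)
D=np.deg2rad(45)
move_gripper(0.0); print("gap",current_finger_gap(),current_grip_force(),current_force())
for z in (.185,.195,.22):
    servo_line(*pick(inc(-.065,0,z),A,D,-1),rate=.06); print(z,current_finger_gap(),current_force())
servo_line(*pick(inc(-.215,0,.222),A,D,-1),rate=.12); print(current_finger_gap(),current_force())
c=capture("scene"); cv2.imwrite("pics/f.png",cv2.resize(c["image"][80:380,160:460],None,fx=2,fy=2))
print(current_clock())
for r in (.15,.2,.25,.3): print(inverse_kinematics(*pick(np.array([.467,.369,.26]),r*4,D,-1)))
E
```

```text
gap 0.03791717732400994 30.00005543231964 [-0.402 -0.69  -0.013]
0.185 0.03748418946658561 [-0.944  0.2    4.305]
0.195 0.037278596705345536 [-2.943  0.947  1.797]
0.22 0.03781090346113064 [-0.132 -0.317 -1.977]
0.03757879708471451 [ 0.701  0.256 -1.742]
21.3833
None
[0.368 0.109 2.134 1.092 0.34  0.188]
[ 0.246  0.137  2.098  1.112  0.571 -0.056]
[ 0.16   0.184  2.034  1.052  0.778 -0.202]
```

View pics/f.png

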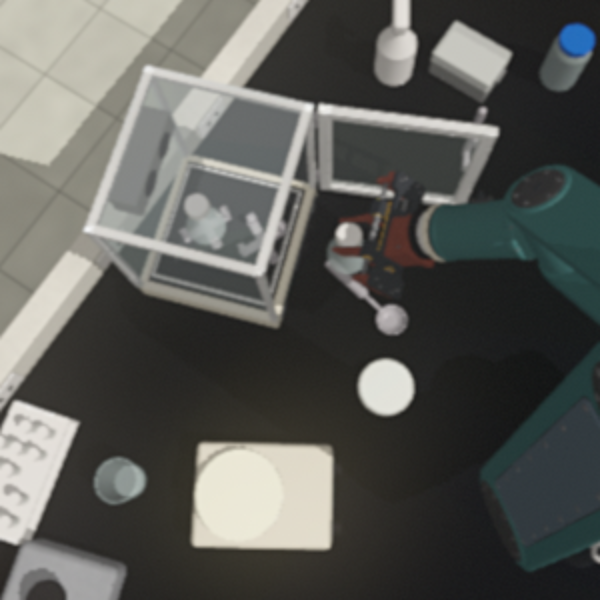

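The flask is out through the doorway and upright, at about (348,250), and the rear one is still clamped. I carry it wide of the incubator's corner to the stirrer.

```bash
python3 - <<'E'
from h import *
np.set_printoptions(precision=3,suppress=True)
D=np.deg2rad(45)
P=np.array([.467,.369,0])
ok=False
for v in ([.43,.09,.25],[.44,.09,.26],[.45,.09,.27]):
  for y in (.6,.5,.75):
    if ok: break
    try: servo_line(*pick(np.array(v),y,D,-1),rate=.15); ok=True; print("via",v,y)
    except PlanningError as e: print(v,y,e)
if ok:
    servo_line(*pick(P+.25*EZ,1.0,D,-1),rate=.15)
    servo_line(*pick(P+.215*EZ,1.0,D,-1),rate=.1)
    print(current_finger_gap(),current_position(),current_joint_pos(),current_force())
c=capture("scene"); cv2.imwrite("pics/g.png",cv2.resize(c["image"][200:400,160:460],None,fx=2.5,fy=2.5))
print(current_clock())
E
```

```text
via [0.43, 0.09, 0.25] 0.6
0.03740004312627021 [0.474 0.38  0.201] [ 0.245  0.226  2.151  1.333  0.522 -0.314] [ 1.012  0.494 -1.672]
25.25
```

View pics/g.png

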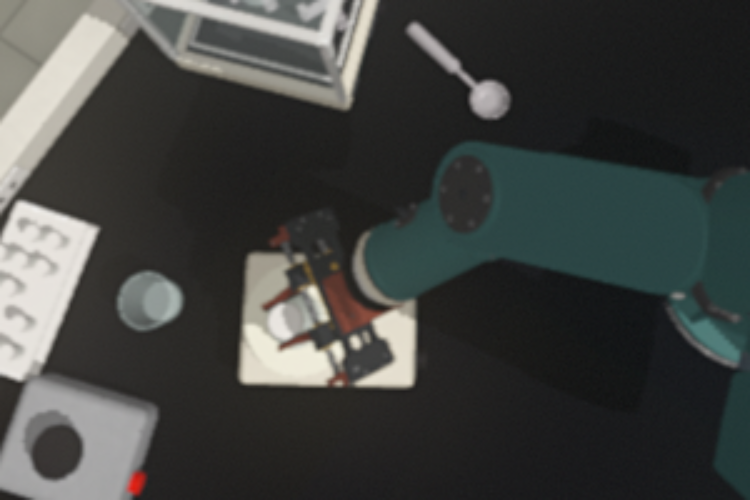

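```bash
python3 - <<'E'
from h import *
np.set_printoptions(precision=3,suppress=True)
D=np.deg2rad(45)
P=np.array([.467,.369,0])
hit=servo_line(*pick(P+.188*EZ,1.0,D,-1),rate=.02,contact_N=2.5)
p=current_position(); print(hit,p,"grasp z",p[2]+.0134,current_force(),current_clock())
c=capture("scene"); cv2.imwrite("pics/h.png",c["image"])
print("cap",[ (s["conf"],s["xy"]) for s in spot_in("scene","flask")[:2]])
E
```

```text
True [0.474 0.381 0.181] grasp z 0.19489062698047688 [ 0.677 -1.03   3.935] 26.2
cap [(0.79, [277.2, 328.8])]
```

```bash
python3 - <<'E'
from h import *
np.set_printoptions(precision=3,suppress=True)
D=np.deg2rad(45)
P=np.array([.467,.369,.195])
p=current_position()
move_gripper(.07)
d=Ro.from_quat(current_orientation()).as_matrix()[:,2]
servo_line(p-.11*d,rate=.1)
servo_line(p-.11*d+.08*EZ,rate=.15)
sleep(.5)
for n in ("scene","top"):
    c=capture(n); cv2.imwrite(f"pics/i_{n}.png",c["image"])
    Q=cloud(c,np.ones((400,640),bool)); m=(Q[:,2]>.197)&(Q[:,2]<.215)&(np.hypot(Q[:,0]-.467,Q[:,1]-.369)<.05)
    if m.sum(): print(n,m.sum(),Q[m].mean(0),cv2.minEnclosingCircle(Q[m][:,:2].astype(np.float32)))
    print([ (s["conf"],s["xy"]) for s in spot_in(n,"flask")[:2]])
a=cv2.imread("pics/i_scene.png")[80:400,160:520]; cv2.imwrite("pics/i.png",cv2.resize(a,None,fx=1.85,fy=1.85))
print(current_clock(),current_force())
E
```

```text
scene 153 [0.468 0.37  0.207] ((0.46860471367836, 0.3701643645763397), 0.019450649619102478)
[(0.68, [280.6, 327.2])]
top 98 [0.467 0.37  0.208] ((0.466619610786438, 0.37081342935562134), 0.019522082060575485)
[(0.66, [215.8, 230.6])]
29.6167 [-0.717 -0.913  0.277]
```

View pics/i.png

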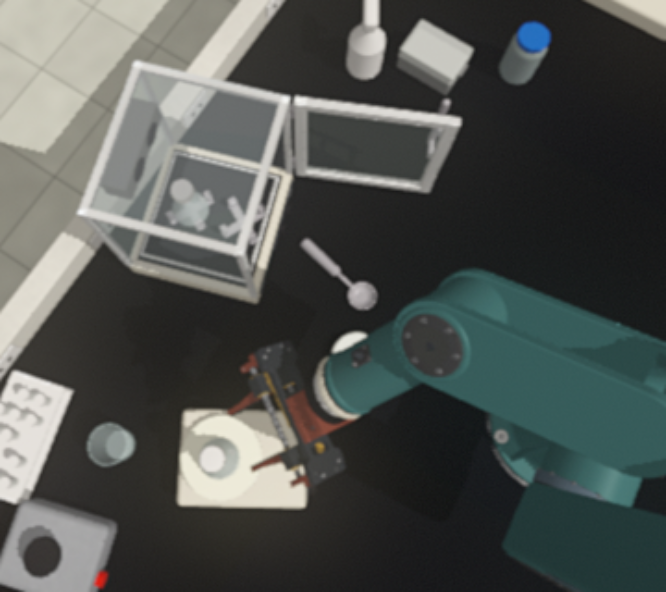

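The flask stands upright in the middle of the plate, its cap at about (213,458) with its centre within 2 mm. The door is open, the rear flask is clamped and the gripper is clear.

```bash
python3 -c "
from bench import *
print(close_job())"
```

```text
the job is handed in; nothing more can be done
None
```

I handed the job in at about 30 s of the 64 s allowed: the door was left wide open, the front flask stands upright within about 2 mm of the plate's centre, and the rear flask is still in its clamp; the hand-in call returned no verdict.

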